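Find which way the ivory cap unscrews and hold it off its pot

ROBOT

A 7-joint arm with a two-finger parallel gripper is mounted at the origin on the work surface. World frame = base frame: x ahead of the robot, y to its left, z up, the work surface at z = 0. Lengths are in mm, angles in degrees, forces in N, time in s.
With the tool pointing down it reaches from about 425 to 875 mm from the base axis. Payload 8.4 kg.
Tool frame: the origin (TCP) lies midway between the tips of the shut fingers; the grasp point (between the pads) lies 19 mm behind it (r.hold_point_z is the distance from the TCP to the grasp point, in mm); x points along the fingers, y is the direction in which the jaws open and shut, and the axes are right-handed (so a half turn about x gives the same grasp; the last joint's range is limited). The gripper opens to 87 mm and grips with 3 to 60 N. Pads are 19 mm wide; open, the fingers measure 117 mm over their backs; the gripper's body (75 mm by 190 mm) begins 51 mm behind the grasp point.
Start: joints at [64.217, 19.091, 2.286, 83.961, -0.768, 76.965, -3.352], TCP at [223.348, -610.392, 222.546] pointing down, gripper open.
Joint ranges: [-147.57, 147.57], [-21.85, 119.76], [-74.77, 79.35], [14.55, 137.4], [-85.83, 265.84], [4.83, 119.75], [-152.11, 152.11]. Speed limits (degrees/s): [127.2, 127.2, 159.86, 159.86, 180, 180, 180].

INTERFACE

Orientations are given as a 3x3 rotation matrix whose columns are the frame's x, y, z axes.
In Python, from rig import r gives the robot as it stands.
- The arm moves only by the tool jog_arm, never from a script. Its argument "rows" is a list of rows, each a list of 2 entries, a list of its own where there are three numbers: the shift along the tool's x, y, z in m, then the turn about the tool's x in degrees. In form: [[[tx, ty, tz], spin], ...]. A call has 1 to 8 rows; each row is the pose to reach, as a shift and turn from the pose measured when the call began, along the tool's axes at that moment; what a row does not reach only later rows make up. A row lasts 1/10 s, in which the tool goes at most 50 mm and 8.59 degrees, less where a joint would pass 70% of its speed; a pose out of reach is approached as far as the arm can. A call with a gripper value outside its range is refused whole. "hand" is the opening, from 0 (shut) to 1 (fully open), set as the call begins (left out, the last holds). The fingers move at their own pace and stop on an object; "squeeze" is the grip in N (left out, the last holds). Time passes only in rows, so rows that repeat a pose let the fingers close. It gives the time, the measured TCP pose, the force and the opening at its end, in the units of the state.
- r.get_state(): the state, without advancing time (a new reading comes with each control period).
- r.grab_frame(name): name is "scene" or "side" or "wrist"; returns the picture (384x512x3 uint8, red, green, blue); there is no depth.
- r.camera_params(name): a dict with "camera_matrix" (3x3 intrinsics, pixels), "R" (3x3) and "t" (3): a world point X has camera coordinates R X + t. Camera axes: x right, y down, z forward; pixel columns grow to the right and rows downward; lengths in mm; the calibration is good to about 2 mm. The wrist camera is an equidistant fisheye: a pixel r from the principal point sees the ray r / f radians off the axis. A picture is of the moment at which its call begins: read the wrist's pose just before it. camera_params takes no time and is no camera call; for the wrist camera it gives the pose at the moment of the call.
- r.sign_off(): hands the job in, once; it reports no verdict.
The state is a dict: "t": time; "joint_pos": joint angles; "joint_velocities": joint speeds; "tau": joint torques, N m; "tcp_pos": TCP position; "orientation": TCP orientation; "force": force on the tool from outside, world axes, zero at the start; "ft_torque": the same for the moment, N m; "finger_gap": opening from 0.0 (shut) to 1.0 (fully open).
Only numpy, scipy, OpenCV 4.12 (cv2) and the standard library are available. Lean on these libraries where they do the work, as an engineer would, in place of code of your own. Each camera call takes 0.05 s, during which the arm holds its last target.

TASK

One of the two brass spare-screw pots in the slide rule drawer wears an ivory-white cap, and nobody remembers whether its thread is left- or right-handed: take the cap by its upright thumb bar, try turning it one way and, if it stops, the other, until it comes free. Then lift it straight up and finish still holding it in the gripper, upright, about 8 cm above its own pot; do not let go. Leave the black-capped pot and the drawing instruments in the drawer alone.

Things in the scene. Friction and masses are not known exactly. Their poses are not given: they have to be found in the camera images.
- ivory_cap_grip (a point): Grip point of the ivory cap: on its turning axis, inside the upright thumb bar (12 mm thick, 44 mm long, 38 mm high) on top of the 68 mm round cap; 24 mm above the disc under the bar, 14 mm below the bar's top; 110 mm above the table with the cap on. Own z up, own y along the bar, own x across its 12 mm (pinch along x from above).
- ivory_cap: The ivory cap, 50 to 100 g; origin 47 mm below the grip point. Coarse thread, hand unseen and drawn anew each time. Wrong way: stops hard within 12 degrees (0.2 rad; up to 16 if forced). Right way: turns easily and lifts free after 55 degrees (0.96 rad), and anywhere from there to 100. Turning does not raise it; 3 mm vertical play; cannot be pulled off before.
- black_cap_grip (a point): The same point on the black cap of the other pot, which has the same shape and size. To be left alone.
- stand: Fixed wooden base block, 100 x 240 x 14 mm, on the drawer floor with two fixed brass pots of 72 mm diameter at own y = +65 and -65 mm; either may wear the ivory cap. Origin: centre of the block's underside, 8 mm above the table; z up, y along the row. The pots' top faces are 54 mm above the origin, the thumb bars' tops 116 mm; the bars start within 4 degrees of own y.
- slide_rule_mid (a point): Ivory pocket slide rule with clear cursor, 130 x 34 x 11 mm, lying in the drawer; point at its centre. Leave alone.
- protractor_mid (a point): Green half-round protractor, 100 x 50 x 4 mm, lying in the drawer; point near its centre. Leave alone.
- magnifier_mid (a point): Brass-hinged folding magnifier, 101 x 54 x 8 mm, lying in the drawer; point near its centre. Leave alone.
- compass_mid (a point): Chrome drafting compass, 124 x 43 x 12 mm, lying in the drawer; point near its centre. Leave alone.
Not all that is in view belongs to the job. Of the things that look like the ivory_cap, the smallest one is meant.

How it is judged (in metres and radians):
On the way:
1. the ivory cap, still seated on its pot, has been turned at least 35 degrees the way it loosens (angle between the x axis of ivory_cap_grip and the x axis of stand, either way round above 0.6 rad and height (world z) of ivory_cap_grip below 0.116 m), for 0.1 s.
At the end, for the whole second after the job is handed in: The fingers hold the ivory cap (over 1 N) at least 57 mm above where it sat and at most 105 mm from there, within 35 mm of its own pot's axis along and across the stand, tilted under 0.3 rad, not touching the stand (height (world z) of ivory_cap_grip above 0.167 m and distance of ivory_cap_grip from where it was at the start of the episode below 0.105 m and x of ivory_cap_grip in the frame of stand between -0.035 and 0.035 m and y of ivory_cap_grip in the frame of stand between -0.1 and 0.1 m and (y of ivory_cap_grip in the frame of stand above 0.03 m or y of ivory_cap_grip in the frame of stand below -0.03 m) and angle between ivory_cap_grip's own z axis and vertical below 0.3 rad and contact force between the fingers and ivory_cap above 1 N and contact force between ivory_cap and stand below 0.1 N); the arm keeps its last pose, push and grip.
It fails at once if the black cap is moved by more than 8 mm or turned by more than about 15 degrees (distance of black_cap_grip from where it was at the start of the episode above 0.008 m or angle between the x axis of black_cap_grip and the x axis of stand, either way round above 0.3 rad).
It fails at once if a drawing instrument is pushed more than 15 mm (distance of any of slide_rule_mid, protractor_mid, magnifier_mid, compass_mid from where it was at the start of the episode above 0.015 m).
It also fails if it takes over 48 s, if anything falls off the work surface, if the arm or the gripper's body presses on something with over 40 N, if the wrist force passes 120 N, or if a joint passes its speed limit or range.

## Working session

There is one attempt and no reset: what is moved stays moved. The work goes in short steps, Python scripts to look and compute and a tool call to move; the robot and the scene stay as the last step left them, time stands still between calls to the robot, and variables do not carry over. Pictures are saved under pics/ and viewed, and the job is handed in when it is done.

Besides the shell and the picture viewer there is one more tool, called as name(argument=value, ...) on one line, values as JSON. jog_arm: Moves the arm, as the interface text tells. Its arguments: {"type":"object","properties":{"rows":{"type":"array"},"hand":{"type":"number"},"squeeze":{"type":"number"}},"required":["rows"]}

```bash
ls; mkdir -p pics; python3 - <<'E'
from rig import r
import cv2
s=r.get_state();print(s)
for n in ("scene","side","wrist"):
    p=r.camera_params(n);print(n,p)
    cv2.imwrite(f"pics/{n}0.png",r.grab_frame(n)[:,:,::-1])
print(r.hold_point_z)
E
```

```text
pics
{'t': 0.0, 'joint_pos': array([64.21769306, 19.13139909,  2.28549252, 84.01248708, -0.76831024,
       76.96335391, -3.35075396]), 'joint_velocities': array([-0.00207436, -0.0693323 , -0.03972007, -0.0840657 ,  0.14332495,
       -0.055703  , -0.02639753]), 'tau': array([-3.47795708e-05, -6.56358433e+01,  1.33482680e+00, -4.03807497e+01,
       -5.98080782e-02,  4.46318148e-02,  2.06615864e-04]), 'tcp_pos': array([ 223.16881236, -609.98948269,  221.65132881]), 'orientation': array([[-6.48973462e-04,  3.43620552e-01, -9.39108351e-01],
       [ 1.46846751e-03, -9.39107209e-01, -3.43621149e-01],
       [-9.99998711e-01, -1.60205111e-03,  1.04860041e-04]]), 'force': array([ 0.2849975 , -0.14996032,  0.13315402]), 'ft_torque': array([-0.00383346,  0.05671432, -0.00604941]), 'finger_gap': 0.9977124022241803}
scene {'camera_matrix': array([[431.22977927,   0.        , 258.70117199],
       [  0.        , 431.22977927, 186.62452474],
       [  0.        ,   0.        ,   1.        ]]), 'R': array([[ 0.85217539,  0.52291659,  0.0188505 ],
       [ 0.37411251, -0.583697  , -0.72065085],
 
[... 200 characters left out ...]
  , 404.9033952 , 189.27842126],
       [  0.        ,   0.        ,   1.        ]]), 'R': array([[-0.74049151, -0.67171309,  0.02176808],
       [-0.38436077,  0.39670203, -0.8336032 ],
       [ 0.55130674, -0.62564289, -0.55193464]]), 't': array([348.91383083, 240.21995416, 784.5921713 ])}
wrist {'camera_matrix': array([[297.31863964,   0.        , 254.14237263],
       [  0.        , 297.31863964, 193.38832861],
       [  0.        ,   0.        ,   1.        ]]), 'R': array([[ 0.34336964, -0.93919811, -0.00205017],
       [-0.90555732, -0.33164805,  0.26452885],
       [-0.24912493, -0.08897463, -0.96437559]]), 't': array([-649.22105944,  -32.46842031,  389.70447294])}
18.700000000000003
```

View pics/scene0.png

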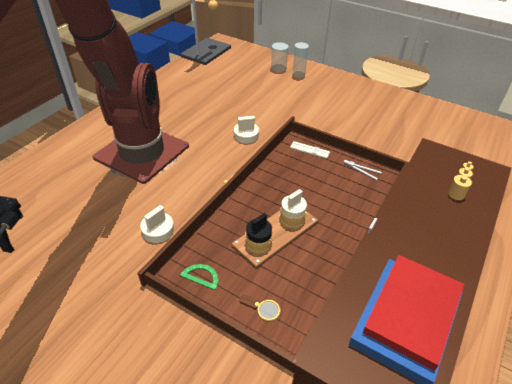

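View pics/side0.png

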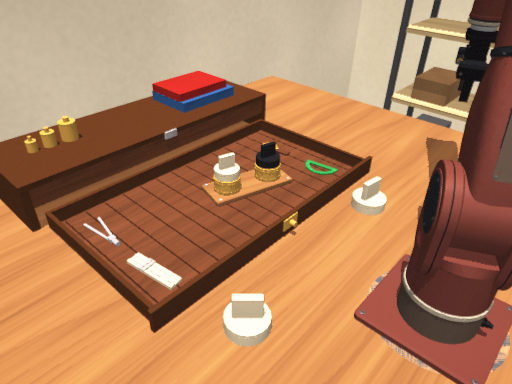

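View pics/wrist0.png

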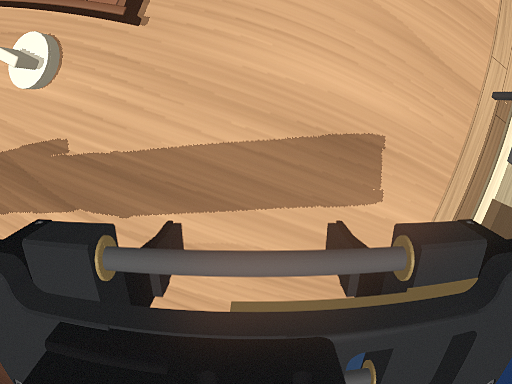

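The scene view shows three ivory look-alikes: loose caps on the table at (157,225) and (246,130), and the capped pot at (293,208). In the side view they are at (369,200), (247,315) and (227,170). The one on the brass pot in the drawer fits the description and looks smallest. The black-capped pot is at (258,235) in the scene view. I'll check the choice in a close crop.

```bash
python3 - <<'E'
import cv2,numpy as np
a=cv2.imread("pics/scene0.png")[175:265,225:325];b=cv2.imread("pics/side0.png")[135:205,195:295]
a=cv2.resize(a,None,fx=5,fy=5,interpolation=cv2.INTER_CUBIC)[:, :400];b=cv2.resize(b,None,fx=4,fy=4,interpolation=cv2.INTER_CUBIC)
o=np.zeros((450,800,3),np.uint8);o[:450,:400]=a;o[:280,400:800]=b
cv2.imwrite("pics/crop0.png",o)
E
```

```text
(no output)
```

View pics/crop0.png

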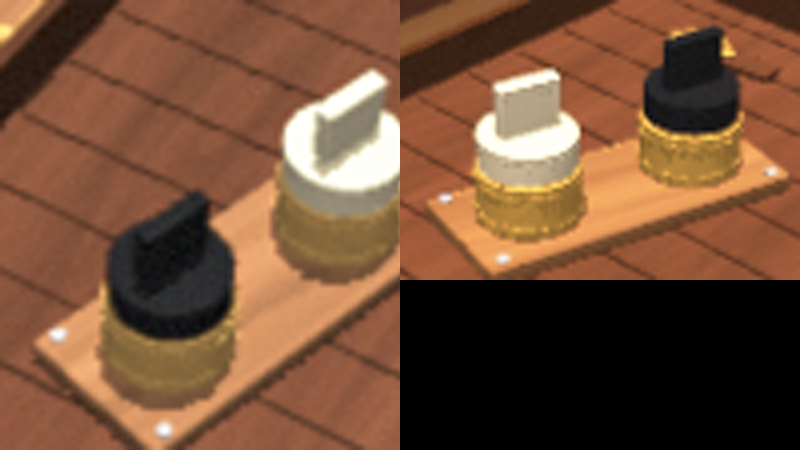

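The crop shows the ivory cap on its brass pot, with the bar's top face at about (295,194) in the scene view and (227,154) in the side view. The black cap beside it is distinct. Next I triangulate.

```bash
cat > h.py <<'E'
import numpy as np,cv2
from rig import r
def ray(n,uv,p=None):
    p=p or r.camera_params(n);K=p["camera_matrix"];R=p["R"];t=p["t"]
    if n=="wrist":
        x=(uv[0]-K[0,2])/K[0,0];y=(uv[1]-K[1,2])/K[1,1];th=np.hypot(x,y)
        d=np.array([x/th*np.sin(th),y/th*np.sin(th),np.cos(th)])
    else: d=np.linalg.solve(K,[uv[0],uv[1],1.])
    d=R.T@d;return -R.T@t,d/np.linalg.norm(d)
def plane(o,d,z): return o+d*(z-o[2])/d[2]
def tri(*rs):
    A=sum(np.eye(3)-np.outer(d,d) for o,d in rs);b=sum((np.eye(3)-np.outer(d,d))@o for o,d in rs)
    X=np.linalg.solve(A,b);return X,[round(float(np.linalg.norm((np.eye(3)-np.outer(d,d))@(X-o))),1) for o,d in rs]
E
python3 - <<'E'
from h import *
S=lambda x,y:ray("scene",(225+x/5-.4,175+y/5-.4)); D=lambda x,y:ray("side",(195+(x-400)/4-.4,135+y/4-.4))
print("top",tri(S(352,97),D(527,80)))
print("blacktop",tri(S(172,215),D(694,36)))
for q in (S(57,335),S(163,430),D(445,198),D(503,259),D(770,172)): print("screw",plane(*q,22).round(1))
# ivory mask bar extents in both
for n,box in(("scene",(270,180,320,222)),("side",(205,145,250,200))):
    im=cv2.imread(f"pics/{n}0.png");x0,y0,x1,y1=box;hsv=cv2.cvtColor(im,cv2.COLOR_BGR2HSV)[y0:y1,x0:x1]
    m=((hsv[...,1]<70)&(hsv[...,2]>90)).astype(np.uint8)
    ys,xs=np.nonzero(m);print(n,xs.min()+x0,xs.max()+x0,ys.min()+y0,ys.max()+y0,m.sum())
E
```

```text
top (array([581.26259958, -12.47500225, 121.97632268]), [1.0, 1.0])
blacktop (array([ 544.40132684, -135.96165473,  121.78825796]), [0.7, 0.7])
screw [ 492.7 -165.    22. ]
screw [ 573.7 -187.8   22. ]
screw [631.8  17.1  22. ]
screw [550.7  40.2  22. ]
screw [ 492.5 -165.6   22. ]
scene 282 314 189 220 516
side 205 239 152 199 534
```

Base screws and triangulation agree: the ivory pot axis is near (580,-12), the bar top near z 122, and the stand row points 15.8° off world y. I'll approach high, in two legs.

jog_arm(rows=[[[0,-0.02,-0.025],-3],[[0,-0.05,-0.06],-6],[[0,-0.08,-0.098],-10],[[0,-0.11,-0.135],-14],[[0,-0.14,-0.172],-18],[[0,-0.17,-0.21],-22],[[0,-0.2,-0.245],-25],[[0,-0.22,-0.27],-27]], hand=1)

```text
t: 0.95
tcp_pos: [402.5, -307.4, 222.1]
orientation: [[-0.0, 0.736, -0.677], [0.002, -0.677, -0.736], [-1.0, -0.001, -0.001]]
force: [0.3, -0.2, 0.3]
finger_gap: 0.999
```

```bash
cat > go.py <<'E'
import sys
from h import *
s=r.get_state();R=s["orientation"];p=s["tcp_pos"]
x,y,z,jaz=map(float,sys.argv[1:5])
d=R.T@(np.array([x,y,z])-p);az=np.degrees(np.arctan2(R[1,1],R[0,1]))
dz=(jaz-az+90)%180-90
print("t",s["t"],"p",p.round(1),"jaw az",az.round(1),"force",s["force"].round(1),"gap",round(s["finger_gap"],3),"j",s["joint_pos"].round(1))
print("tool shift mm",d.round(1),"spin",-round(dz,1),"tilt",np.degrees(np.arccos(-R[2,0])).round(2))
E
python3 go.py 580 -12 222 -15.8
```

```text
t 0.95 p [ 402.5 -307.4  222.1] jaw az -42.6 force [ 0.3 -0.2  0.3] gap 0.999 j [ 45.9   3.2 -14.  102.9   0.7  74.  -10.9]
tool shift mm [   0.5  -69.5 -337.6] spin -26.8 tilt 0.09
```

jog_arm(rows=[[[0,-0.009,-0.043],-3.4],[[0,-0.018,-0.086],-6.8],[[0,-0.027,-0.13],-10.2],[[0,-0.036,-0.173],-13.6],[[0,-0.045,-0.216],-17],[[0,-0.054,-0.26],-20.4],[[0,-0.062,-0.3],-23.8],[[0,-0.0695,-0.3375],-26.8]])

```text
t: 1.75
tcp_pos: [580.5, -10.1, 222.5]
orientation: [[-0.0, 0.963, -0.27], [0.002, -0.27, -0.963], [-1.0, -0.001, -0.002]]
force: [-0.4, 0.2, 0.7]
finger_gap: 1.002
```

```bash
python3 go.py 580 -12 222 -15.8; python3 - <<'E'
from h import *
import pickle
p=r.camera_params("wrist");im=r.grab_frame("wrist");pickle.dump((p,im),open("w1.pkl","wb"))
cv2.imwrite("pics/w1.png",im[:,:,::-1])
E
```

```text
t 1.75 p [580.5 -10.1 222.5] jaw az -15.7 force [-0.4  0.2  0.7] gap 1.002 j [ 23.3  13.7 -31.2  92.6   7.2  75.8 -24.7]
tool shift mm [ 0.4 -0.   2. ] spin 0.1 tilt 0.1
```

View pics/w1.png

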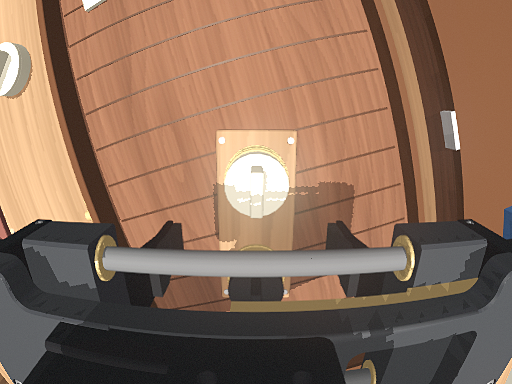

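The wrist view shows the ivory cap at about (257,185), with its bar running roughly up and down the image, centred between the fingers. I'll enlarge it.

```bash
python3 - <<'E'
import cv2
a=cv2.imread("pics/w1.png")[120:230,205:310]
cv2.imwrite("pics/w1c.png",cv2.resize(a,None,fx=5,fy=5,interpolation=cv2.INTER_CUBIC))
E
```

```text
(no output)
```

View pics/w1c.png

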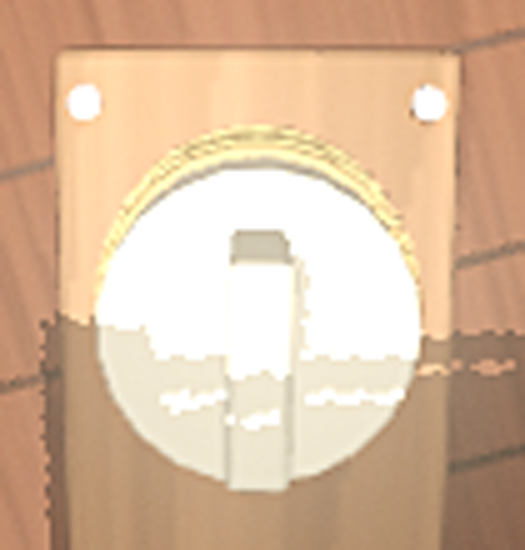

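```bash
python3 - <<'E'
from h import *
import pickle
p,im=pickle.load(open("w1.pkl","rb"))
W=lambda x,y:ray("wrist",(205+x/5-.4,120+y/5-.4),p)
C=[plane(*W(*q),123.5) for q in((230,263),(292,263),(288,490),(227,490))]
C=np.array(C);print(C.round(1),"centre",C.mean(0).round(1))
d=(C[0]+C[1]-C[2]-C[3])/2;print("len",np.linalg.norm(d),"bar az",np.degrees(np.arctan2(d[1],d[0])),"w",np.linalg.norm(C[1]-C[0]),np.linalg.norm(C[3]-C[2]))
S=ray("scene",(225+352/5-.4,175+97/5-.4)); D=ray("side",(195+127/4-.4,135+80/4-.4))
print(tri(S,D,W(259,376)),tri(S,W(259,376)),tri(D,W(259,376)))
print("disc",[plane(*W(*q),86).round(1) for q in((97,325),(420,325))])
for q in((84,102),(430,102)):print("screw",plane(*W(*q),22).round(1))
E
```

```text
[[582.4  10.3 123.5]
 [593.    7.4 123.5]
 [581.1 -33.9 123.5]
 [570.1 -30.8 123.5]] centre [581.7 -11.7 123.5]
len 42.93528733884276 bar az 73.59589263048608 w 11.061051660256393 11.35136869943436
(array([581.33939664, -12.12739794, 121.81806196]), [0.8, 1.3, 0.5]) (array([581.78995543, -11.58541373, 121.91914518]), [0.1, 0.1]) (array([581.0985082 , -12.52086538, 121.40737202]), [0.9, 0.9])
disc [array([549.9,  -1.7,  86. ]), array([614.2, -19.7,  86. ])]
screw [552.3  39.9  22. ]
screw [633.7  17.1  22. ]
```

Both wrist and scene/side views put the bar at (581.5,-11.8), top z about 122–124, jaw azimuth -16.4°. I'll descend to TCP z 92.5.

```bash
python3 go.py 581.5 -11.8 92.5 -16.4
```

```text
t 1.8 p [582.4  -3.3 222.3] jaw az -15.1 force [-2.   5.8 -0.3] gap 1.001 j [ 23.   13.9 -31.6  92.4   7.1  75.7 -24.8]
tool shift mm [129.8   1.4   9.2] spin 1.3 tilt 0.31
```

jog_arm(rows=[[[0,0.001,0.008],1],[[0.02,0.001,0.009],1.3],[[0.05,0.001,0.009],1.3],[[0.08,0.001,0.009],1.3],[[0.1,0.001,0.009],1.3],[[0.1,0.001,0.009],1.3]])

```text
t: 2.4
tcp_pos: [578.7, -13.3, 119.3]
orientation: [[-0.005, 0.959, -0.285], [0.005, -0.285, -0.959], [-1.0, -0.006, -0.004]]
force: [-0.0, -0.3, -0.7]
finger_gap: 0.995
```

```bash
python3 go.py 581.5 -11.8 92.5 -16.4; python3 - <<'E'
from h import *
cv2.imwrite("pics/s2.png",cv2.resize(r.grab_frame("side")[100:220,150:310,::-1],None,fx=5,fy=5))
E
python3 go.py 581.5 -11.8 92.5 -16.4
```

```text
t 2.4 p [578.7 -13.3 119.3] jaw az -16.5 force [-0.  -0.3 -0.7] gap 0.995 j [ 22.6  18.3 -30.4  99.8   9.7  64.9 -27.2]
tool shift mm [26.8  2.4 -2.1] spin -0.1 tilt 0.39
t 2.45 p [580.  -12.9 121.3] jaw az -16.5 force [0.3 0.6 1.3] gap 1.002 j [ 22.6  18.2 -30.4  99.6   9.7  64.9 -27.2]
tool shift mm [28.8  1.2 -1.4] spin -0.1 tilt 0.31
```

View pics/s2.png

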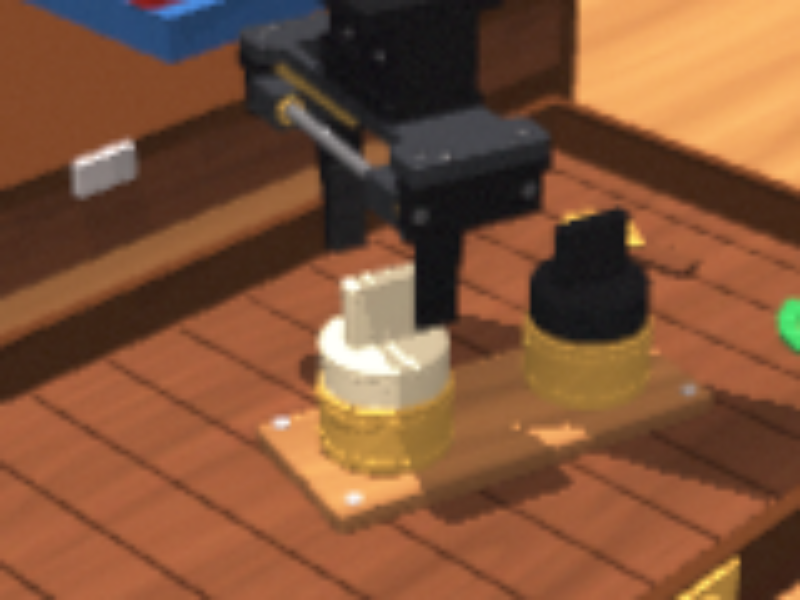

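The fingers straddle the bar and the near finger is clear of the cap. I'll descend the last 28 mm and then close.

jog_arm(rows=[[[0.012,0.001,-0.001],0],[[0.022,0.001,-0.001],0],[[0.0285,0.001,-0.001],0],[[0.0285,0.001,-0.001],0],[[0.0285,0.001,-0.001],0]])

```text
t: 2.95
tcp_pos: [581.2, -12.0, 93.0]
orientation: [[-0.002, 0.959, -0.284], [0.005, -0.284, -0.959], [-1.0, -0.003, -0.005]]
force: [-0.2, -0.9, -0.2]
finger_gap: 0.999
```

```bash
python3 go.py 581.5 -11.8 92.5 -16.4
```

```text
t 2.95 p [581.2 -12.   93. ] jaw az -16.5 force [-0.2 -0.9 -0.2] gap 0.999 j [ 22.1  20.  -30.1 101.   10.8  62.  -28.1]
tool shift mm [ 0.5  0.2 -0.3] spin -0.1 tilt 0.32
```

Positioned within 0.5 mm, no contact force. Close.

jog_arm(rows=[[[0,0,0],0],[[0,0,0],0],[[0,0,0],0],[[0,0,0],0],[[0,0,0],0],[[0,0,0],0],[[0,0,0],0],[[0,0,0],0]], hand=0, squeeze=35)

```text
t: 3.75
tcp_pos: [581.2, -12.0, 92.9]
orientation: [[-0.002, 0.959, -0.284], [0.005, -0.284, -0.959], [-1.0, -0.003, -0.005]]
force: [-0.2, 0.5, -0.5]
finger_gap: 0.355
```

```bash
python3 go.py 581.5 -11.8 92.5 -16.4; python3 -c "
from rig import r;print(r.get_state()['ft_torque'])"
```

```text
t 3.75 p [581.2 -12.   92.9] jaw az -16.5 force [-0.2  0.5 -0.5] gap 0.355 j [ 22.1  20.  -30.1 101.   10.8  62.  -28.1]
tool shift mm [ 0.4  0.2 -0.3] spin -0.1 tilt 0.32
[ 0.01104681 -0.06217688 -0.01908384]
```

jog_arm(rows=[[[0,0,0],0],[[0,0,0],0],[[0,0,0],0],[[0,0,0],0],[[0,0,0],0],[[0,0,0],0]])

```text
t: 4.35
tcp_pos: [581.3, -12.0, 92.9]
orientation: [[-0.002, 0.959, -0.284], [0.005, -0.284, -0.959], [-1.0, -0.003, -0.005]]
force: [0.7, 0.2, -0.4]
finger_gap: 0.136
```

```bash
python3 go.py 581.5 -11.8 92.5 -16.4; python3 -c "
from rig import r;print(r.get_state()['ft_torque'])"
```

```text
t 4.35 p [581.3 -12.   92.9] jaw az -16.5 force [ 0.7  0.2 -0.4] gap 0.136 j [ 22.1  20.  -30.1 101.   10.8  62.  -28.1]
tool shift mm [ 0.4  0.2 -0.3] spin -0.1 tilt 0.32
[-0.03070769 -0.11994003  0.01477994]
```

Gripped: the opening reads 12 mm. I'll try counter-clockwise first (negative spin), slowly.

jog_arm(rows=[[[0,0,0],-2],[[0,0,0],-4],[[0,0,0],-6],[[0,0,0],-8],[[0,0,0],-8]])

```text
t: 4.85
tcp_pos: [581.2, -12.1, 93.0]
orientation: [[-0.002, 0.989, -0.148], [0.005, -0.148, -0.989], [-1.0, -0.002, -0.005]]
force: [-0.9, 0.4, -0.8]
finger_gap: 0.135
```

```bash
python3 go.py 581.3 -12 92.5 -16.4; python3 -c "
from rig import r;print(r.get_state()['ft_torque'])"
```

```text
t 4.85 p [581.2 -12.1  93. ] jaw az -8.5 force [-0.9  0.4 -0.8] gap 0.135 j [ 23.2  20.2 -31.4 101.   11.4  62.1 -20.5]
tool shift mm [ 0.5  0.1 -0.1] spin 7.9 tilt 0.31
[-0.05819588 -0.12719282 -0.0585166 ]
```

jog_arm(rows=[[[0,0,0],-2],[[0,0,0],-4],[[0,0,0],-6],[[0,0,0],-8],[[0,0,0],-8]])

```text
t: 5.35
tcp_pos: [581.2, -12.1, 92.9]
orientation: [[-0.002, 1.0, -0.009], [0.005, -0.009, -1.0], [-1.0, -0.002, -0.005]]
force: [-0.1, -0.2, 1.3]
finger_gap: 0.135
```

```bash
python3 go.py 581.3 -12 92.5 -16.4; python3 -c "
from rig import r;print(r.get_state()['ft_torque'])"
```

```text
t 5.35 p [581.2 -12.1  92.9] jaw az -0.5 force [-0.1 -0.2  1.3] gap 0.135 j [ 24.3  20.5 -32.7 100.9  12.   62.2 -13. ]
tool shift mm [ 0.4  0.1 -0.1] spin 15.9 tilt 0.32
[-0.07849688 -0.09506591 -0.00238044]
```

After 16° there's no resisting moment, so this looks like the loosening way. I'll go on and then check by picture that the bar really follows.

jog_arm(rows=[[[0,0,0],-4],[[0,0,0],-8],[[0,0,0],-12],[[0,0,0],-16],[[0,0,0],-20],[[0,0,0],-24],[[0,0,0],-28],[[0,0,0],-28]])

```text
t: 6.15
tcp_pos: [581.1, -12.1, 93.0]
orientation: [[-0.002, 0.887, 0.461], [0.005, 0.461, -0.887], [-1.0, 0.001, -0.006]]
force: [0.3, -0.2, 0.5]
finger_gap: 0.133
```

```bash
python3 go.py 581.3 -12 92.5 -16.4; python3 - <<'E'
from h import *
print(r.get_state()['ft_torque'])
a=cv2.resize(r.grab_frame("side")[110:210,170:270,::-1],None,fx=4,fy=4);b=cv2.resize(r.grab_frame("scene")[170:270,240:340,::-1],None,fx=4,fy=4)
cv2.imwrite("pics/s3.png",np.hstack([a,b]))
E
```

```text
t 6.15 p [581.1 -12.1  93. ] jaw az 27.5 force [ 0.3 -0.2  0.5] gap 0.133 j [ 28.1  21.5 -37.5 100.7  14.2  62.7  13.3]
tool shift mm [0.5 0.2 0. ] spin 43.9 tilt 0.33
[-0.00167855 -0.07585623 -0.00119692]
```

View pics/s3.png

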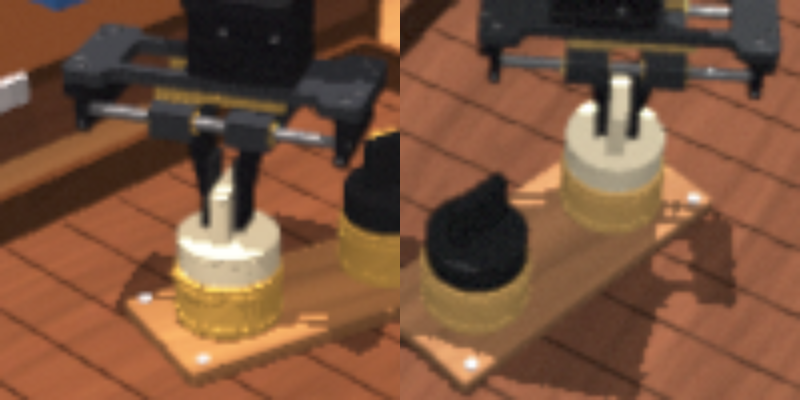

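The ivory bar (left half about (222,215), right half about (618,115)) turned with the fingers, so it loosens counter-clockwise. I'll go to about 74°.

jog_arm(rows=[[[0,0,0],-4],[[0,0,0],-9],[[0,0,0],-14],[[0,0,0],-19],[[0,0,0],-24],[[0,0,0],-28],[[0,0,0],-30],[[0,0,0],-30]])

```text
t: 7.05
tcp_pos: [581.1, -12.0, 93.0]
orientation: [[-0.002, 0.542, 0.841], [0.005, 0.841, -0.542], [-1.0, 0.004, -0.005]]
force: [-0.6, -0.3, 0.9]
finger_gap: 0.137
```

```bash
python3 go.py 581.3 -12 173 58; python3 -c "
from rig import r;print(r.get_state()['ft_torque'])"
```

```text
t 7.05 p [581.1 -12.   93. ] jaw az 57.2 force [-0.6 -0.3  0.9] gap 0.137 j [ 32.2  22.8 -42.9 100.5  16.8  63.4  41.1]
tool shift mm [-80.    0.4  -0.3] spin -0.8 tilt 0.33
[0.06868364 0.0643059  0.00329167]
```

jog_arm(rows=[[[-0.003,0,0],0],[[-0.006,0,0],0],[[-0.01,0,0],0],[[-0.01,0,0],0]])

```text
t: 7.45
tcp_pos: [581.6, -12.0, 103.7]
orientation: [[-0.001, 0.542, 0.84], [0.005, 0.84, -0.542], [-1.0, 0.004, -0.004]]
force: [-1.1, -0.0, -1.6]
finger_gap: 0.135
```

```bash
python3 go.py 581.3 -12 173 57.2
```

```text
t 7.45 p [581.6 -12.  103.7] jaw az 57.2 force [-1.1 -0.  -1.6] gap 0.135 j [ 32.4  22.2 -43.1 100.   16.3  64.4  41.5]
tool shift mm [-69.3   0.1  -0.5] spin -0.0 tilt 0.31
```

Free: only about 1 N downward, roughly the cap's weight. I'll lift to 80 mm.

jog_arm(rows=[[[-0.01,0,0],0],[[-0.022,0,0],0],[[-0.034,0,0],0],[[-0.046,0,0],0],[[-0.058,0,0],0],[[-0.067,0,0],0],[[-0.069,0,0],0],[[-0.069,0,0],0]])

```text
t: 8.25
tcp_pos: [581.8, -12.5, 173.0]
orientation: [[-0.0, 0.542, 0.84], [0.005, 0.84, -0.542], [-1.0, 0.004, -0.003]]
force: [0.3, 0.0, -0.2]
finger_gap: 0.133
```

jog_arm(rows=[[[0,0,0],0],[[0,0,0],0],[[0,0,0],0],[[0,0,0],0]])

```text
t: 8.65
tcp_pos: [581.6, -12.4, 172.7]
orientation: [[-0.001, 0.542, 0.84], [0.005, 0.84, -0.542], [-1.0, 0.004, -0.004]]
force: [0.2, -0.5, -1.1]
finger_gap: 0.138
```

```bash
python3 go.py 581.3 -12 173 57.2; python3 - <<'E'
from h import *
a=cv2.resize(r.grab_frame("side")[90:210,170:290,::-1],None,fx=10/3,fy=10/3);b=cv2.resize(r.grab_frame("scene")[150:270,225:345,::-1],None,fx=10/3,fy=10/3)
cv2.imwrite("pics/s4.png",np.hstack([a,b]))
E
python3 go.py 581.3 -12 173 57.2
```

```text
t 8.65 p [581.6 -12.4 172.7] jaw az 57.2 force [ 0.2 -0.5 -1.1] gap 0.138 j [ 33.8  18.4 -44.4  95.6  13.2  71.4  43.9]
tool shift mm [-0.3  0.2 -0.5] spin -0.0 tilt 0.31
t 8.75 p [581.7 -12.4 172.8] jaw az 57.2 force [-0.1  1.3 -1.4] gap 0.138 j [ 33.8  18.4 -44.4  95.6  13.2  71.4  43.9]
tool shift mm [-0.1  0.1 -0.6] spin -0.0 tilt 0.3
```

View pics/s4.png

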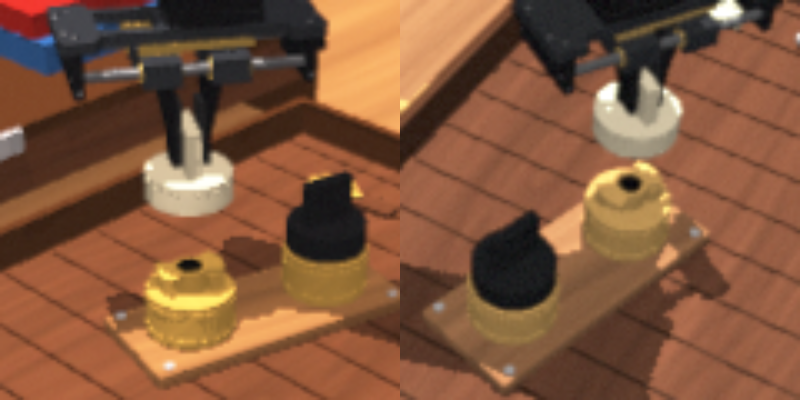

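The picture shows the ivory cap held upright (left half about (190,180), right half about (640,115)) above its open brass pot. The black cap is undisturbed. I'm handing in.

```bash
python3 -c "
from rig import r;print(r.sign_off());print(r.get_state()['finger_gap'])"
```

```text
the job is handed in; nothing more can be done
None
the job is handed in; nothing more can be done
```

The ivory cap is off its pot. I handed in at about 8.8 s with the gripper still holding it upright, about 80 mm above where it sat.

- **Turning:** I gripped the thumb bar at 35 N. The cap loosened counter-clockwise on the first try, so the thread is right-handed. I turned it about 74°, with no resisting moment at any reading.
- **Last checks:**
  - The TCP was at (581.7, -12.4, 172.8) mm, within 1 mm of its position when gripping.
  - The tool tilt was 0.3°.
  - The finger opening was 12 mm, so the bar was still between the fingers.
  - The force reading was about 1 N downward, about the cap's weight.
  - The last pictures showed the cap clear of the open pot. The black cap looked unmoved, and I never moved the arm near the drawing instruments.
- **Disagreement:** my views put the bar's top at about 122 mm and the text says 124 mm, which is within the calibration error. Sign-off gave no verdict.

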